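# Refill the latched coffee caddy

### The arm

A 6-joint arm with a two-finger parallel gripper is mounted at the origin on a cart in front of the work surface, level with it; the furniture and walls round the work are solid. World frame = base frame: x ahead of the robot, y to its left, z up, the work surface at z = 0. Lengths are in m, angles in rad, forces in N, time in s.
With the tool pointing down it reaches from about 0.35 to 0.975 m from the base axis. Payload 4.9 kg.
Tool frame: the origin (TCP) lies at the very end of the fingers, on their centre line; the grasp point (between the pads) lies 19 mm behind it (ctrl.grasp_offset is the distance from the TCP to the grasp point, in m); z points along the fingers, y is the line along which they close (so a half turn about z gives the same grasp; the last joint's range is limited). The gripper opens to 85 mm and grips with 20 to 120 N. Pads are 22 mm wide; open, the fingers measure 114 mm over their backs; the gripper's body (76 mm by 85 mm) begins 54 mm behind the grasp point. The pads swing forward as they close: fully open they stand 13 mm farther back than shut.
Start: joints at [-1.441, 0.053, 1.613, -0, 1.476, -0.119], TCP at [0.154, -0.606, 0.231] pointing down, gripper open.
Joint ranges: [-3.01, 3.01], [-1.01, 2.22], [0.06, 2.58], [-1.02, 4.17], [0.09, 2.62], [-3.14, 3.14]. Speed limits (rad/s): [2.57, 2.57, 3.14, 3.14, 3.14, 3.14].

### API

Orientations are given as a rotation vector (axis times angle).
In Python, from station import ctrl, optics gives the robot as it stands.
- The arm moves only by the shell command python3 -m handwheel 'ROWS' [OPENING] [FORCE]. ROWS is JSON, a list of rows, each an object of numbers: "tx", "ty", "tz": the shift along the tool's x, y, z in mm; "roll": the turn about the tool's z in rad. A call has 1 to 12 rows; each row shifts and turns the commanded pose from where the row before left it, along the tool's axes as they then stand; what a row does not reach is not made up. A row lasts 1/12 s, in which the tool goes at most 41.7 mm and 7.16 degrees, less where a joint would pass 70% of its speed; a pose out of reach is approached as far as the arm can. A call with a gripper value outside its range is refused whole. OPENING is the finger opening in mm, from 0 to 85.4, set as the call begins (- or left out, the last holds). The fingers move at their own pace and stop on an object; FORCE is the grip in N (left out, the last holds). Time passes only in rows, so rows that do not move let the fingers close. It gives the time, the measured TCP pose, the force, the opening and the grip force at its end, in the units of the state.
- ctrl.get_obs(): the state, without advancing time (a new reading comes with each control period).
- optics.get_image(name): name is "scene" or "top" or "wrist"; returns (picture, depth): 384x512x3 uint8, red, green, blue; 384x512 float32, m along the optical axis (not along the pixel's ray), 0 where there is no reading.
- optics.camera_params(name): a dict with "mtx" (3x3 intrinsics, pixels), "extrinsics" (4x4, takes a point from camera to world coordinates); the wrist camera has in their place "tool_from_camera" (4x4, takes a point from camera to tool coordinates, whose origin is the TCP and whose axes are the flange's). Camera axes: x right, y down, z forward; pixel columns grow to the right and rows downward; lengths in m; the calibration is good to about 2 mm. A picture is of the moment at which its call begins: read the wrist's pose just before it. camera_params takes no time and is no camera call.
- ctrl.finish_job(): hands the job in; it is judged then, once.
The state is a dict: "t": time; "q": joint angles; "dq": joint speeds; "effort": joint torques, N m; "tool_pos": TCP position; "tool_rot": TCP orientation; "contact_force": force on the tool from outside, world axes, zero at the start; "wrist_torque": the same for the moment, N m; "opening": finger opening in m; "grip_force": force on a finger pad.
Only numpy, scipy, OpenCV 4.12 (cv2) and the standard library are available. Lean on these libraries where they do the work, as an engineer would, in place of code of your own. Each camera call takes 0.05 s, during which the arm holds its last target. There are 200 camera calls.

### The job

Refill the square coffee caddy: pinch the two opposed buttons on its lid together to free the catch, lift the lid off and set it down (not dropped) flat on the worktop, right way up. Then pick up the small pouring tray by its handle and tip all four coffee balls from it into the caddy, and stand the empty tray upright on the worktop again. Leave the mug, the coffee jar and the hand cream tin where they are.

Things in the scene. Friction and masses are not known exactly. Their poses are not given: they have to be found in the camera images.
- caddy: square white caddy, 130 x 130 mm, 80 high, fixed to the worktop; origin: centre of its underside. Open top: mouth 104 x 104 mm (x, y) inside a rim 8 mm deep, floor 5 mm thick, inside 120 x 120 mm below the rim. Its yaw varies by up to 0.6 rad.
- lid: grey lid, plate 130 x 130 mm (z = 17 to 25 mm), 0.16 kg, latched on the caddy, axes parallel to the caddy's. Origin: centre of the foot of its 17 mm skirt, which sits in the mouth and on which it stands when set down; latched, 63 mm above the caddy's origin. On the plate a block 32 (x) x 38 (y) mm, up to z = 68 mm, with a black button in its +y and its -y side. Pinched by both, it can be carried.
- button_l (a joint): travel of the +y button, 0 = out (sprung), 0.009 m = fully in. Its barb hooks 5 mm under the caddy's rim on its own side and is free from about 0.007; only with both buttons in does the lid lift off. Spring 2 N at rest to 8 N fully in.
- button_r (a joint): the same for the -y button
- button_l_face (a point): centre of the +y button's push face (28 mm wide, 26 high, flat, looking to the lid's +y): 30 mm from the lid's axis, 51 mm above the lid's origin, 26 mm above its plate. Over both faces: 60 mm, pinched 42 mm.
- button_r_face (a point): the same for the -y button
- tray: pouring tray, a straight aluminium trough 168 (x) x 52 (y) mm, 0.2 kg, walls 30 high and 4 thick, floor 4 thick; origin: centre of its underside. Closed at its +x end, open at its -x end, which looks towards the robot (yaw up to 0.4 rad). Caddy and tray may stand either way round, left and right. A wall cabinet hangs 0.51 m above the worktop from x = 0.58 m back.
- tray_lip (a point): middle of the pouring edge, tray frame (-84, 0, 4) mm; here a lip 2 mm above the floor, over which the balls roll once this end is tipped down by some 0.4 to 0.55 rad; carried smoothly they stay in up to 0.25
- tray_handle (a point): grip point in the tray's black flat handle, a plate 12 (x) x 52 (y) mm from z = 48 to 86 mm, standing on an arch over the tray's middle; this point is 70 mm above the tray's origin. Grasp it across its 12 mm, along the tray's x.
- ball1: dark brown coffee ball, 36 mm across, 20 g, lying loose in the tray in a row with the others; origin: its centre
- ball2: dark brown coffee ball, 36 mm across, 20 g, lying loose in the tray in a row with the others; origin: its centre
- ball3: dark brown coffee ball, 36 mm across, 20 g, lying loose in the tray in a row with the others; origin: its centre
- ball4: dark brown coffee ball, 36 mm across, 20 g, lying loose in the tray in a row with the others; origin: its centre
- mug: white mug, 82 mm across, 91 high, to the right; leave alone. Origin: centre of its underside
- coffee_jar: glass jar with a yellow cap, 80 mm across, 163 high, at the back right; leave alone. Origin: centre of its underside
- cream_tin: round white tin, 90 mm across, 32 high, at the back in the middle; leave alone. Origin: centre of its underside

How it is judged:
By the outcome, as a careful person would: the job done as asked, in the order asked, and still so for the second after the job is handed in, with the robot touching nothing.
It also fails if it takes over 67 s, if anything falls off the work surface, if the arm or the gripper's body presses on something with over 40 N, if the wrist force passes 120 N, or if a joint passes its speed limit or range.

## Working session

There is one attempt and no reset: what is moved stays moved. The work goes in short steps, Python scripts to look and compute and a shell command to move; the robot and the scene stay as the last step left them, time stands still between calls to the robot, and variables do not carry over. Pictures are saved under pics/ and viewed, at most 10 in all, crops included, and the job is handed in when it is done.

```bash
ls; mkdir -p pics
cat > h.py <<'E'
import numpy as np, cv2
from scipy.spatial.transform import Rotation as R
from station import ctrl, optics
def cam(name,obs=None):
    p=optics.camera_params(name); K=np.array(p['mtx'])
    if name=='wrist':
        T=np.eye(4);T[:3,:3]=R.from_rotvec(obs['tool_rot']).as_matrix();T[:3,3]=obs['tool_pos']
        E=T@np.array(p['tool_from_camera'])
    else: E=np.array(p['extrinsics'])
    return K,E
def grab(name):
    o=ctrl.get_obs(); im,d=optics.get_image(name); K,E=cam(name,o)
    return im,d,K,E
def pts(d,K,E):
    v,u=np.mgrid[:d.shape[0],:d.shape[1]]
    P=np.stack([(u-K[0,2])/K[0,0]*d,(v-K[1,2])/K[1,1]*d,d],-1)
    return P@E[:3,:3].T+E[:3,3]
def ray(u,v,z,K,E):
    r=E[:3,:3]@np.linalg.inv(K)@np.array([u,v,1.]); o=E[:3,3]
    return o+r*(z-o[2])/r[2]
def save(n,im): cv2.imwrite('pics/'+n,im[:,:,::-1])
E
python3 - <<'E'
from h import *
o=ctrl.get_obs(); print(o['t'],o['tool_pos'],o['tool_rot'],o['opening'])
a=[]
for n in('top','scene'):
    im,d,K,E=grab(n); a.append(im); print(n,K.round(1).tolist(),E.round(3).tolist())
    np.savez(n,im=im,d=d,K=K,E=E)
save('a.png',a[0]);save('b.png',a[1])
E
```

```text
pics
0.0 [ 0.15378419 -0.6051354   0.2300701 ] [-3.11528758e+00 -3.89481638e-01  6.17631189e-05] 0.0854014915095121
top [[413.6, 0.0, 260.1], [0.0, 413.6, 199.6], [0.0, 0.0, 1.0]] [[0.015, -0.984, 0.179, 0.337], [-1.0, -0.012, 0.014, -0.039], [-0.012, -0.179, -0.984, 1.151], [0.0, 0.0, 0.0, 1.0]]
scene [[353.6, 0.0, 254.5], [0.0, 353.6, 196.0], [0.0, 0.0, 1.0]] [[-0.516, -0.454, 0.727, -0.28], [-0.857, 0.264, -0.443, 0.472], [0.009, -0.851, -0.525, 0.696], [0.0, 0.0, 0.0, 1.0]]
```

View pics/a.png

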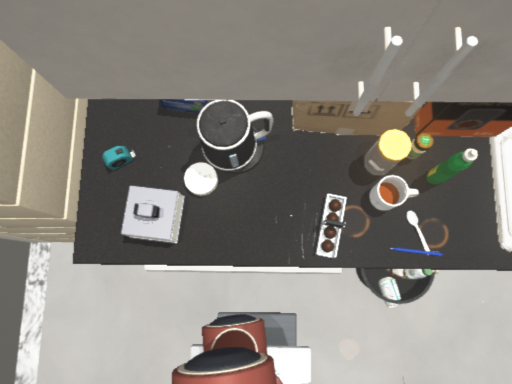

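View pics/b.png

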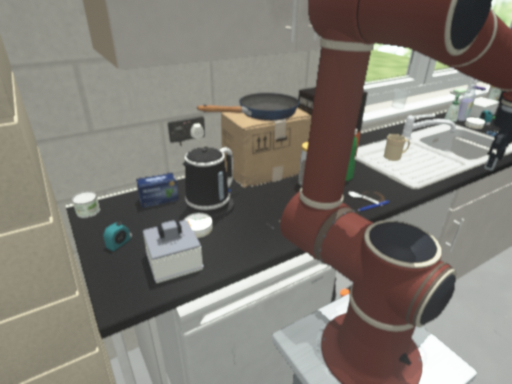

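The top view shows the caddy and lid at about (153,214) with the block at (148,210). The tray with four balls is at (332,226), its open end facing down the image, the tin is at (201,179) and the mug at (388,193). The scene view shows the caddy at (172,248), and the arm hides the tray.

Run:
```python
from h import *
f=np.load('top.npz');im,d,K,E=[f[k] for k in('im','d','K','E')]
P=pts(d,K,E)
hsv=cv2.cvtColor(im,cv2.COLOR_RGB2HSV)
def reg(u0,u1,v0,v1,m):
    k=np.zeros(d.shape,bool);k[v0:v1,u0:u1]=1;return k&m&(d>0)
def rect(m):
    xy=P[m][:,:2].astype(np.float32);r=cv2.minAreaRect(xy);return np.round(r[0],4),np.round(r[1],4),round(r[2],2)
z=P[...,2]
m=reg(110,195,175,255,(z>.075)&(z<.1)); print('plate',rect(m),np.median(z[m]),m.sum())
m=reg(110,195,175,255,(z>.115)); print('block',rect(m),np.median(z[m]),m.sum(),P[m].mean(0))
m=reg(300,360,185,265,(z>.015)&(z<.045)); print('tray low',rect(m),np.median(z[m]),m.sum())
m=reg(300,360,185,265,(z>.06)); print('handle',rect(m),np.median(z[m]),m.sum(),P[m].mean(0))
for n,u,v in(('tin',201,179),('mug',388,193),('jar',395,145),('kettle',222,122),('teal',117,157),('counter',260,240)):
    print(n,np.median(P[v-2:v+3,u-2:u+3].reshape(-1,3),0).round(3))
s=cv2.resize(im[170:270,100:200],None,fx=5,fy=5,interpolation=cv2.INTER_CUBIC)
s2=cv2.resize(im[180:270,290:360],None,fx=5,fy=5,interpolation=cv2.INTER_CUBIC)
c=np.zeros((500,790,3),np.uint8);c[:,:430]=s[:,:430];c[:450,440:]=s2;save('c.png',c)
```

```text
plate (array([0.4949, 0.2642]), array([0.1306, 0.1305]), 84.21) 0.08799827899104484 2160
block (array([0.4947, 0.2635]), array([0.0613, 0.0319]), 85.31) 0.12898994878482006 299 [0.49373262 0.26236512 0.12838327]
tray low (array([ 0.4746, -0.2177]), array([0.0526, 0.1688]), 79.19) 0.03212243758069311 774
handle (array([ 0.4741, -0.2175]), array([0.0521, 0.0122]), 78.61) 0.08507976281732765 125 [ 0.47298407 -0.21644945  0.08227029]
tin [0.597 0.143 0.033]
mug [ 0.565 -0.374  0.028]
jar [ 0.659 -0.356  0.164]
kettle [0.689 0.067 0.229]
teal [0.649 0.371 0.062]
counter [ 0.433 -0.023 -0.   ]
```

View pics/c.png

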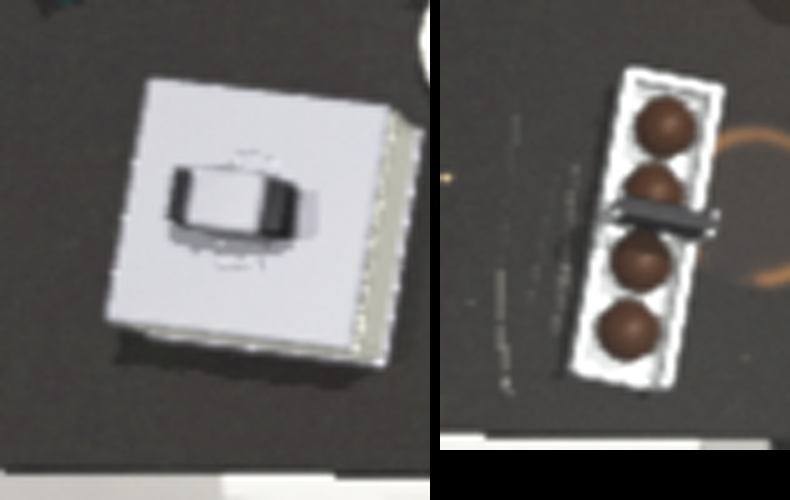

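```bash
cat >> h.py <<'E'
def go(x,y,z,yaw):
    "tool-axis deltas (mm) from here to TCP x,y,z, and roll to bring tool x to yaw"
    o=ctrl.get_obs();M=R.from_rotvec(o['tool_rot']).as_matrix()
    d=M.T@(np.array([x,y,z])-o['tool_pos'])*1000
    cy=np.arctan2(M[1,0],M[0,0]);print('t %.2f'%o['t'],'d',d.round(1),'roll %.3f'%((cy-yaw+np.pi)%(2*np.pi)-np.pi),'down',M[:,2].round(3),'f',np.round(o['contact_force'],1),'op %.4f grip %.1f'%(o['opening'],o['grip_force']))
E
python3 -c "
from h import *
go(.495,.264,.25,-.097)"
python3 -m handwheel '[{"tx":10,"ty":-15,"tz":-5},{"tx":22,"ty":-31,"tz":-10},{"tx":24,"ty":-33,"tz":-5},{"tx":24,"ty":-33},{"tx":24,"ty":-33},{"tx":24,"ty":-33},{"tx":24,"ty":-33},{"tx":24,"ty":-33},{"tx":24,"ty":-33},{"tx":24,"ty":-33},{"tx":24,"ty":-33},{"tx":24,"ty":-33}]' 85 40
python3 -c "
from h import *
go(.495,.264,.25,-.097)"
```

```text
t 0.10 d [ 544.7 -758.4  -18.3] roll 0.346 down [-0.     0.002 -1.   ] f [0.1 0.6 0.3] op 0.0854 grip 0.0
t 0.10 d [ 544.7 -758.4  -18.3] roll 0.346 down [-0.     0.002 -1.   ] f [0.1 0.6 0.3] op 0.0854 grip 0.0$[0]: bad value
```

```bash
python3 -m handwheel '[{"tx":10,"ty":-15,"tz":-5,"roll":0},{"tx":22,"ty":-31,"tz":-10,"roll":0},{"tx":24,"ty":-33,"tz":-5,"roll":0},{"tx":24,"ty":-33,"tz":0,"roll":0},{"tx":24,"ty":-33,"tz":0,"roll":0},{"tx":24,"ty":-33,"tz":0,"roll":0},{"tx":24,"ty":-33,"tz":0,"roll":0},{"tx":24,"ty":-33,"tz":0,"roll":0},{"tx":24,"ty":-33,"tz":0,"roll":0},{"tx":24,"ty":-33,"tz":0,"roll":0},{"tx":24,"ty":-33,"tz":0,"roll":0},{"tx":24,"ty":-33,"tz":0,"roll":0}]' 85 40
python3 -c "
from h import *
go(.495,.264,.25,-.097)"
```

```text
t: 1.1
tool_pos: [0.3249, -0.1724, 0.251]
tool_rot: [3.117, 0.388, 0.001]
contact_force: [2.1, -0.4, -0.5]
opening: 0.0852
grip_force: 0.0
t 1.10 d [ 271.9 -381.4    0.9] roll 0.345 down [ 0. -0. -1.] f [ 2.1 -0.4 -0.5] op 0.0852 grip 0.0
```

```bash
python3 -m handwheel '[{"tx":24,"ty":-33,"tz":0,"roll":0},{"tx":24,"ty":-33,"tz":0,"roll":0},{"tx":24,"ty":-33,"tz":0,"roll":0},{"tx":24,"ty":-33,"tz":0,"roll":0},{"tx":24,"ty":-33,"tz":0,"roll":0},{"tx":24,"ty":-34,"tz":0,"roll":0},{"tx":24,"ty":-34,"tz":0,"roll":0},{"tx":24,"ty":-34,"tz":0,"roll":0},{"tx":24,"ty":-34,"tz":0,"roll":0},{"tx":20,"ty":-30,"tz":0,"roll":0},{"tx":14,"ty":-20,"tz":0,"roll":0},{"tx":0,"ty":0,"tz":0,"roll":0.1}]'
python3 -m handwheel '[{"tx":0,"ty":0,"tz":0,"roll":0.115},{"tx":0,"ty":0,"tz":0,"roll":0.11},{"tx":0,"ty":0,"tz":0,"roll":0.02},{"tx":0,"ty":0,"tz":0,"roll":0},{"tx":0,"ty":0,"tz":0,"roll":0}]'
python3 - <<'E'
from h import *
go(.495,.264,.25,-.097)
im,d,K,E=grab('wrist');P=pts(d,K,E);z=P[...,2]
def rect(m):
    r=cv2.minAreaRect(P[m][:,:2].astype(np.float32));return np.round(r[0],4),np.round(r[1],4),round(r[2],2),m.sum(),np.median(z[m]).round(4)
near=np.hypot(P[...,0]-.495,P[...,1]-.264)<.11
print('plate',rect(near&(z>.08)&(z<.095)));print('block',rect(near&(z>.115)&(z<.14)))
save('d.png',im)
E
```

```text
t: 2.1
tool_pos: [0.481, 0.2311, 0.2503]
tool_rot: [-3.132, -0.238, 0.002]
contact_force: [-1.2, -0.3, -0.3]
opening: 0.0849
grip_force: 0.0
t: 2.52
tool_pos: [0.4807, 0.2272, 0.251]
tool_rot: [3.138, -0.148, -0.001]
contact_force: [-1.0, -0.1, 0.2]
opening: 0.0854
grip_force: 0.0
t 2.52 d [ 10.8 -37.9   1. ] roll 0.003 down [-0. -0. -1.] f [-1.  -0.1  0.2] op 0.0854 grip 0.0
plate (array([0.4929, 0.2661]), array([0.1303, 0.1303]), 83.9, np.int64(13196), np.float64(0.0868))
block (array([0.4937, 0.2657]), array([0.0603, 0.0311]), 84.11, np.int64(2285), np.float64(0.1288))
```

View pics/d.png

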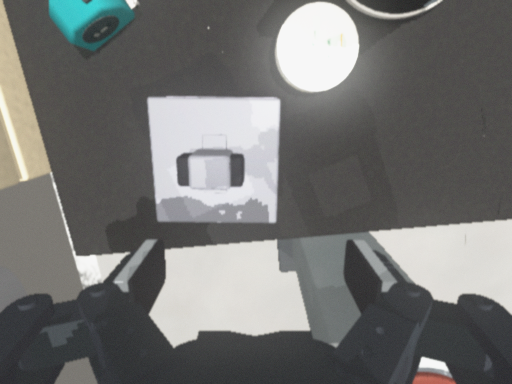

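The wrist view shows the lid block centred at (210,170), with buttons at (182,170) and (238,170), both black and out. The measured positions agree with the top view to 2 mm.

```bash
python3 -m handwheel '[{"tx":3,"ty":-13,"tz":5,"roll":0},{"tx":3,"ty":-13,"tz":10,"roll":0},{"tx":3,"ty":-13,"tz":20,"roll":0.005},{"tx":0,"ty":0,"tz":25,"roll":0},{"tx":0,"ty":0,"tz":25,"roll":0},{"tx":0,"ty":0,"tz":25,"roll":0},{"tx":0,"ty":0,"tz":20,"roll":0},{"tx":0,"ty":0,"tz":15,"roll":0},{"tx":0,"ty":0,"tz":12,"roll":0},{"tx":0,"ty":0,"tz":0,"roll":0},{"tx":0,"ty":0,"tz":0,"roll":0}]'
python3 -c "
from h import *
go(.4935,.265,.094,-.104)"
```

```text
t: 3.48
tool_pos: [0.4933, 0.2652, 0.0941]
tool_rot: [3.137, -0.158, -0.001]
contact_force: [0.9, -0.2, 1.2]
opening: 0.0851
grip_force: 0.0
t 3.48 d [0.2 0.1 0.1] roll 0.003 down [-0.001 -0.    -1.   ] f [ 0.9 -0.2  1.2] op 0.0851 grip 0.0
```

```bash
python3 -m handwheel '[{"tx":0,"ty":0,"tz":0,"roll":0},{"tx":0,"ty":0,"tz":0,"roll":0},{"tx":0,"ty":0,"tz":0,"roll":0},{"tx":0,"ty":0,"tz":0,"roll":0},{"tx":0,"ty":0,"tz":0,"roll":0},{"tx":0,"ty":0,"tz":0,"roll":0},{"tx":0,"ty":0,"tz":0,"roll":0},{"tx":0,"ty":0,"tz":0,"roll":0},{"tx":0,"ty":0,"tz":0,"roll":0},{"tx":0,"ty":0,"tz":0,"roll":0}]' 40 45
```

```text
t: 4.32
tool_pos: [0.4951, 0.266, 0.0973]
tool_rot: [-3.136, 0.159, -0.006]
contact_force: [-1.2, -2.0, 7.2]
opening: 0.0404
grip_force: 16.8
```

```bash
python3 -m handwheel '[{"tx":0,"ty":0,"tz":-2,"roll":0},{"tx":0,"ty":0,"tz":0,"roll":0},{"tx":0,"ty":0,"tz":0,"roll":0},{"tx":0,"ty":0,"tz":0,"roll":0}]' 30 45
python3 -m handwheel '[{"tx":0,"ty":0,"tz":-3,"roll":0},{"tx":0,"ty":0,"tz":-4,"roll":0},{"tx":0,"ty":0,"tz":-4,"roll":0},{"tx":0,"ty":0,"tz":0,"roll":0}]'
```

```text
t: 4.65
tool_pos: [0.4947, 0.2658, 0.0983]
tool_rot: [-3.136, 0.159, -0.005]
contact_force: [-0.5, -0.1, 6.9]
opening: 0.0371
grip_force: 50.6
t: 4.98
tool_pos: [0.4936, 0.2656, 0.1078]
tool_rot: [-3.137, 0.159, -0.0]
contact_force: [1.4, 2.3, -0.4]
opening: 0.0371
grip_force: 49.5
```

```bash
python3 -m handwheel '[{"tx":0,"ty":0,"tz":-6,"roll":0},{"tx":0,"ty":0,"tz":-10,"roll":0},{"tx":0,"ty":0,"tz":-15,"roll":0},{"tx":0,"ty":0,"tz":-15,"roll":0},{"tx":0,"ty":0,"tz":-10,"roll":0},{"tx":0,"ty":0,"tz":0,"roll":0},{"tx":0,"ty":0,"tz":0,"roll":0}]'
python3 - <<'E'
from h import *
im,d,K,E=grab('wrist');P=pts(d,K,E);z=P[...,2]
im2,_,_,_=grab('scene')
save('e.png',np.hstack([cv2.resize(im,None,fx=.78,fy=.78),cv2.resize(im2[120:340,80:300],(400,300))[:299]]))
m=(np.hypot(P[...,0]-.4935,P[...,1]-.2655)<.1)&(z>.05)&(d>.0);print(np.histogram(z[m],np.arange(.05,.25,.01)))
E
```

```text
t: 5.57
tool_pos: [0.4937, 0.2653, 0.1642]
tool_rot: [3.138, -0.159, 0.001]
contact_force: [0.4, 0.5, -2.1]
opening: 0.0379
grip_force: 49.2Traceback (most recent call last):
  File "<stdin>", line 4, in <module>
    return _nx.concatenate(arrs, 1, dtype=dtype, casting=casting)
           ~~~~~~~~~~~~~~~^^^^^^^^^^^^^^^^^^^^^^^^^^^^^^^^^^^^^^^
ValueError: all the input array dimensions except for the concatenation axis must match exactly, but along dimension 0, the array at index 0 has size 300 and the array at index 1 has size 299
```

Run:
```python
from h import *
im,d,K,E=grab('wrist');P=pts(d,K,E);z=P[...,2]
im2,_,_,_=grab('scene')
save('e.png',np.hstack([cv2.resize(im,(400,300)),cv2.resize(im2[120:340,80:300],(400,300))]))
m=(np.hypot(P[...,0]-.4935,P[...,1]-.2655)<.1)&(z>.05)&(d>.0);print(np.histogram(z[m],np.arange(.05,.25,.01)))
m&=(z>.135)&(z<.165)
A=np.c_[P[m][:,:2]-[.4935,.2655],np.ones(m.sum())];print(m.sum(),np.linalg.lstsq(A,z[m],rcond=None)[0])
```

```text
(array([   36,    49,  1201,    39,     0,     0,     0,     0,     0,
        5404, 27994,   634,  1133,  1461,  7084,  1542,  6993,  4989,
        9308]), array([0.05, 0.06, 0.07, 0.08, 0.09, 0.1 , 0.11, 0.12, 0.13, 0.14, 0.15,
       0.16, 0.17, 0.18, 0.19, 0.2 , 0.21, 0.22, 0.23, 0.24]))
33655 [-0.00678841 -0.00137154  0.15096661]
```

View pics/e.png

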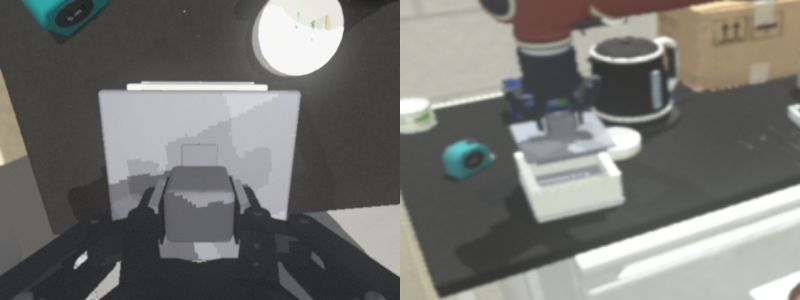

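The pictures show the lid held level at (190,150) left, with the caddy open below it at (565,185) right.

```bash
python3 -m handwheel '[{"tx":0,"ty":8,"tz":0,"roll":0},{"tx":-1,"ty":18,"tz":0,"roll":0},{"tx":-2,"ty":26,"tz":0,"roll":0},{"tx":-2,"ty":32,"tz":0,"roll":0},{"tx":-2,"ty":36,"tz":0,"roll":0},{"tx":-2,"ty":36,"tz":0,"roll":0},{"tx":-2,"ty":30,"tz":0,"roll":0},{"tx":0,"ty":20,"tz":5,"roll":0},{"tx":0,"ty":10,"tz":15,"roll":0},{"tx":0,"ty":2,"tz":22,"roll":0},{"tx":0,"ty":0,"tz":25,"roll":0},{"tx":0,"ty":0,"tz":20,"roll":0}]'
python3 -m handwheel '[{"tx":0,"ty":0,"tz":16,"roll":0},{"tx":0,"ty":0,"tz":9,"roll":0},{"tx":0,"ty":0,"tz":5,"roll":0},{"tx":0,"ty":0,"tz":2,"roll":0},{"tx":0,"ty":0,"tz":2,"roll":0},{"tx":0,"ty":0,"tz":1,"roll":0},{"tx":0,"ty":0,"tz":1,"roll":0},{"tx":0,"ty":0,"tz":0,"roll":0}]'
```

```text
t: 6.77
tool_pos: [0.4595, 0.0487, 0.0745]
tool_rot: [3.137, -0.161, -0.002]
contact_force: [-0.1, 0.7, -2.6]
opening: 0.0376
grip_force: 49.2
t: 7.43
tool_pos: [0.4611, 0.0496, 0.0409]
tool_rot: [3.138, -0.159, 0.002]
contact_force: [0.6, -0.4, -2.3]
opening: 0.0375
grip_force: 49.2
```

```bash
python3 -m handwheel '[{"tx":0,"ty":0,"tz":1,"roll":0},{"tx":0,"ty":0,"tz":1,"roll":0},{"tx":0,"ty":0,"tz":0,"roll":0},{"tx":0,"ty":0,"tz":0,"roll":0}]'
python3 -m handwheel '[{"tx":0,"ty":0,"tz":1,"roll":0},{"tx":0,"ty":0,"tz":0,"roll":0},{"tx":0,"ty":0,"tz":0,"roll":0}]'
```

```text
t: 7.77
tool_pos: [0.4605, 0.0496, 0.0383]
tool_rot: [3.138, -0.159, 0.0]
contact_force: [-0.0, 0.4, -2.4]
opening: 0.0375
grip_force: 49.2
t: 8.02
tool_pos: [0.4605, 0.0496, 0.0372]
tool_rot: [3.138, -0.159, -0.0]
contact_force: [1.0, -1.2, -1.8]
opening: 0.0372
grip_force: 49.2
```

```bash
python3 -m handwheel '[{"tx":0,"ty":0,"tz":1,"roll":0},{"tx":0,"ty":0,"tz":0,"roll":0},{"tx":0,"ty":0,"tz":0,"roll":0}]'
python3 -m handwheel '[{"tx":0,"ty":0,"tz":1,"roll":0},{"tx":0,"ty":0,"tz":0,"roll":0},{"tx":0,"ty":0,"tz":0,"roll":0}]'
```

```text
t: 8.27
tool_pos: [0.4605, 0.0496, 0.0362]
tool_rot: [-3.138, 0.159, 0.0]
contact_force: [0.1, -0.9, -2.2]
opening: 0.0372
grip_force: 49.2
t: 8.52
tool_pos: [0.4607, 0.0496, 0.0354]
tool_rot: [-3.138, 0.159, -0.001]
contact_force: [0.8, 0.0, -1.1]
opening: 0.0375
grip_force: 49.3
```

```bash
python3 -m handwheel '[{"tx":0,"ty":0,"tz":1,"roll":0},{"tx":0,"ty":0,"tz":0,"roll":0},{"tx":0,"ty":0,"tz":0,"roll":0}]'
```

```text
t: 8.77
tool_pos: [0.4609, 0.0496, 0.0353]
tool_rot: [3.138, -0.159, 0.0]
contact_force: [-3.3, -0.1, 5.1]
opening: 0.0375
grip_force: 50.1
```

```bash
python3 -m handwheel '[{"tx":0,"ty":0,"tz":0,"roll":0},{"tx":0,"ty":0,"tz":0,"roll":0},{"tx":0,"ty":0,"tz":0,"roll":0},{"tx":0,"ty":0,"tz":0,"roll":0},{"tx":0,"ty":0,"tz":0,"roll":0},{"tx":0,"ty":0,"tz":-10,"roll":0},{"tx":0,"ty":0,"tz":-20,"roll":0},{"tx":0,"ty":0,"tz":-35,"roll":0},{"tx":0,"ty":0,"tz":-40,"roll":0},{"tx":0,"ty":0,"tz":-40,"roll":0},{"tx":0,"ty":0,"tz":-40,"roll":0},{"tx":0,"ty":0,"tz":-10,"roll":0}]' 85
python3 -c "
from h import *
go(.46,-.2,.23,-.19)"
```

```text
t: 9.77
tool_pos: [0.4638, 0.0495, 0.2385]
tool_rot: [-3.138, 0.159, -0.021]
contact_force: [1.0, 0.8, 1.4]
opening: 0.085
grip_force: 0.0
t 9.77 d [ 21.3 248.6   8.6] roll 0.089 down [ 0.013 -0.001 -1.   ] f [1.  0.8 1.4] op 0.0850 grip 0.0
```

```bash
python3 -m handwheel '[{"tx":1,"ty":15,"tz":0,"roll":0},{"tx":3,"ty":30,"tz":0,"roll":0},{"tx":3,"ty":38,"tz":0,"roll":0},{"tx":3,"ty":38,"tz":0,"roll":0},{"tx":3,"ty":38,"tz":0,"roll":0},{"tx":3,"ty":38,"tz":0,"roll":0},{"tx":3,"ty":32,"tz":0,"roll":0},{"tx":2,"ty":19,"tz":0,"roll":0},{"tx":0,"ty":0,"tz":0,"roll":0.045},{"tx":0,"ty":0,"tz":0,"roll":0.045},{"tx":0,"ty":0,"tz":0,"roll":0},{"tx":0,"ty":0,"tz":0,"roll":0}]'
python3 - <<'E'
from h import *
im,d,K,E=grab('wrist');P=pts(d,K,E);z=P[...,2]
def rect(m):
    r=cv2.minAreaRect(P[m][:,:2].astype(np.float32));return np.round(r[0],4),np.round(r[1],4),round(r[2],2),m.sum(),np.median(z[m]).round(4)
near=(np.hypot(P[...,0]-.474,P[...,1]+.2175)<.11)&(d>0)
print('wall',rect(near&(z>.026)&(z<.034)));print('handle',rect(near&(z>.065)&(z<.095)))
near=(np.hypot(P[...,0]-.461,P[...,1]-.05)<.11)&(d>0)
go(.474,-.2175,.051,-.19)
im2,d,K,E=grab('top');P=pts(d,K,E);z=P[...,2]
near=(np.hypot(P[...,0]-.461,P[...,1]-.05)<.12)&(d>0)
print('lid plate',rect(near&(z>.015)&(z<.035)));print('lid block',rect(near&(z>.055)&(z<.08)))
save('f.png',np.hstack([cv2.resize(im,(400,300)),cv2.resize(im2,(400,300))]))
E
```

```text
t: 10.77
tool_pos: [0.4563, -0.1993, 0.2296]
tool_rot: [3.127, -0.298, 0.0]
contact_force: [-0.4, -0.0, -0.3]
opening: 0.0849
grip_force: 0.0
wall (array([ 0.4728, -0.2167]), array([0.0521, 0.1681]), 79.21, np.int64(2307), np.float64(0.0292))
handle (array([ 0.4735, -0.2169]), array([0.0517, 0.0114]), 78.99, np.int64(810), np.float64(0.0842))
t 10.82 d [ 20.7  14.7 178.6] roll 0.000 down [ 0. -0. -1.] f [-0.2  0.2 -0.3] op 0.0852 grip 0.0
lid plate (array([0.4602, 0.0476]), array([0.1302, 0.1301]), 84.22, np.int64(1948), np.float64(0.0251))
lid block (array([0.46  , 0.0469]), array([0.0608, 0.0323]), 83.83, np.int64(266), np.float64(0.0664))
```

View pics/f.png

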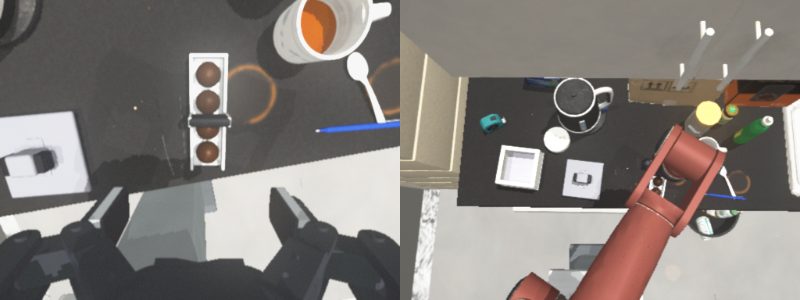

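The left half (wrist) shows the tray at (208,110), with its handle at (209,120) and the four balls at (208,74), (207,101), (207,128) and (207,152). The right half (top) shows the lid lying flat at (582,178) and the caddy open at (519,167).

The rows cannot tilt the tool, so I'll grip the handle across its 52 mm edges. The tray can then pivot about its own y axis when its lip end is nudged against the inner wall of the caddy's mouth.

```bash
python3 -m handwheel '[{"tx":7,"ty":5,"tz":10,"roll":0},{"tx":7,"ty":5,"tz":20,"roll":0},{"tx":6,"ty":4,"tz":30,"roll":0},{"tx":0,"ty":0,"tz":30,"roll":0},{"tx":0,"ty":0,"tz":30,"roll":0},{"tx":0,"ty":0,"tz":26,"roll":0},{"tx":0,"ty":0,"tz":18,"roll":0},{"tx":0,"ty":0,"tz":9,"roll":0},{"tx":0,"ty":0,"tz":3,"roll":0},{"tx":0,"ty":0,"tz":0,"roll":0},{"tx":0,"ty":0,"tz":0,"roll":0}]'
python3 -m handwheel '[{"tx":0,"ty":0,"tz":0,"roll":0},{"tx":0,"ty":0,"tz":0,"roll":0},{"tx":0,"ty":0,"tz":0,"roll":0},{"tx":0,"ty":0,"tz":0,"roll":0},{"tx":0,"ty":0,"tz":0,"roll":0},{"tx":0,"ty":0,"tz":0,"roll":0},{"tx":0,"ty":0,"tz":0,"roll":0},{"tx":0,"ty":0,"tz":0,"roll":0}]' 44 40
```

```text
t: 11.78
tool_pos: [0.4744, -0.2173, 0.0548]
tool_rot: [3.126, -0.299, 0.003]
contact_force: [-0.1, 0.3, 0.2]
opening: 0.085
grip_force: 0.0
t: 12.45
tool_pos: [0.4742, -0.2171, 0.0547]
tool_rot: [3.127, -0.3, 0.003]
contact_force: [-1.1, 2.2, 6.1]
opening: 0.0513
grip_force: 41.8
```

```bash
python3 -m handwheel '[{"tx":0,"ty":0,"tz":-3,"roll":0},{"tx":0,"ty":0,"tz":-8,"roll":0},{"tx":0,"ty":0,"tz":-14,"roll":0},{"tx":0,"ty":0,"tz":-18,"roll":0},{"tx":0,"ty":0,"tz":-20,"roll":0},{"tx":0,"ty":0,"tz":-20,"roll":0},{"tx":0,"ty":0,"tz":-20,"roll":0},{"tx":0,"ty":0,"tz":-18,"roll":0},{"tx":0,"ty":0,"tz":-14,"roll":0},{"tx":0,"ty":0,"tz":-10,"roll":0},{"tx":0,"ty":0,"tz":-5,"roll":0},{"tx":0,"ty":0,"tz":0,"roll":0}]'
python3 - <<'E'
from h import *
go(.533,.261,.205,-.104)
im,d,K,E=grab('wrist');P=pts(d,K,E);z=P[...,2]
m=(np.hypot(P[...,0]-.474,P[...,1]+.217)<.095)&(z>.16)&(z<.2)&(d>0)
print(m.sum(),np.median(z[m]))
x=(P[m][:,0]-.474)*.982-(P[m][:,1]+.217)*.19
print('pitch slope',np.polyfit(x,z[m],1))
save('g.png',im)
E
```

```text
t: 13.45
tool_pos: [0.4736, -0.217, 0.2043]
tool_rot: [3.126, -0.3, 0.002]
contact_force: [-0.1, -0.1, -3.3]
opening: 0.0513
grip_force: 42.3
t 13.45 d [ -32.6 -480.6   -1.1] roll -0.087 down [ 0.001 -0.001 -1.   ] f [-0.1 -0.1 -3.3] op 0.0513 grip 42.3
13262 0.17975389185847027
pitch slope [-0.01104432  0.18052526]
```

View pics/g.png

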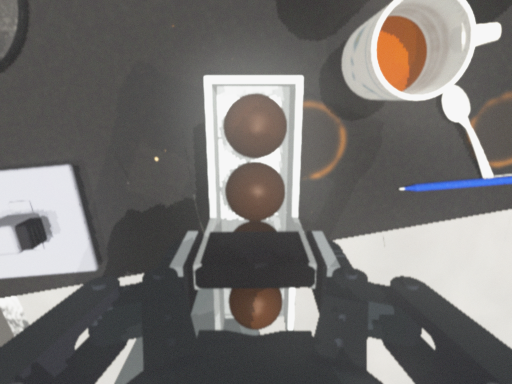

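The tray hangs level, its handle is gripped at (255,260), and all four balls are in it at (255,125), (255,190), (255,235) and (255,305).

```bash
python3 -m handwheel '[{"tx":0,"ty":-5,"tz":0,"roll":0},{"tx":-1,"ty":-11,"tz":0,"roll":0},{"tx":-1,"ty":-17,"tz":0,"roll":0},{"tx":-2,"ty":-23,"tz":0,"roll":0},{"tx":-2,"ty":-28,"tz":0,"roll":0},{"tx":-2,"ty":-30,"tz":0,"roll":0},{"tx":-2,"ty":-30,"tz":0,"roll":0},{"tx":-2,"ty":-30,"tz":0,"roll":0},{"tx":-2,"ty":-30,"tz":0,"roll":0},{"tx":-2,"ty":-30,"tz":0,"roll":0},{"tx":-2,"ty":-30,"tz":0,"roll":0},{"tx":-2,"ty":-30,"tz":0,"roll":0}]'
python3 -m handwheel '[{"tx":-2,"ty":-30,"tz":0,"roll":0},{"tx":-2,"ty":-30,"tz":0,"roll":0},{"tx":-2,"ty":-30,"tz":0,"roll":0},{"tx":-2,"ty":-30,"tz":0,"roll":0},{"tx":-2,"ty":-26,"tz":0,"roll":0},{"tx":-2,"ty":-20,"tz":0,"roll":0},{"tx":-1,"ty":-13,"tz":0,"roll":0},{"tx":-1,"ty":-7,"tz":0,"roll":0},{"tx":0,"ty":0,"tz":0,"roll":-0.03},{"tx":0,"ty":0,"tz":0,"roll":-0.03},{"tx":0,"ty":0,"tz":0,"roll":-0.025},{"tx":0,"ty":0,"tz":0,"roll":0}]'
python3 - <<'E'
from h import *
# caddy measured again from the wrist: rim top
im,d,K,E=grab('wrist');P=pts(d,K,E);z=P[...,2]
m=(np.hypot(P[...,0]-.4935,P[...,1]-.2655)<.11)&(z>.07)&(z<.09)&(d>0)
if m.sum()>50: print(m.sum(),cv2.minAreaRect(P[m][:,:2].astype(np.float32)),np.median(z[m]))
go(.533,.261,.15,-.104)
im2,d,K,E=grab('top');P=pts(d,K,E);z=P[...,2]
m=(np.hypot(P[...,0]-.4935,P[...,1]-.2655)<.11)&(z>.07)&(z<.09)&(d>0)
print(m.sum(),cv2.minAreaRect(P[m][:,:2].astype(np.float32)),np.median(z[m]))
E
```

```text
t: 14.5
tool_pos: [0.5086, 0.078, 0.2022]
tool_rot: [-3.127, 0.299, 0.003]
contact_force: [0.6, -0.2, -3.8]
opening: 0.0512
grip_force: 42.3
t: 15.5
tool_pos: [0.5309, 0.2604, 0.2029]
tool_rot: [3.137, -0.167, -0.001]
contact_force: [-0.1, 0.8, -2.1]
opening: 0.0515
grip_force: 42.5
2707 ((0.5176666975021362, 0.26337215304374695), (0.1300051510334015, 0.08130868524312973), 84.14421844482422) 0.078669011894342
t 15.55 d [ 1.9 -0.8 53. ] roll -0.003 down [-0.001 -0.    -1.   ] f [ 0.2  0.5 -3.1] op 0.0516 grip 42.5
509 ((0.49291756749153137, 0.2459186315536499), (0.09455954283475876, 0.13016816973686218), 83.92916870117188) 0.07936831436228653
```

```bash
python3 -m handwheel '[{"tx":-3,"ty":0,"tz":0,"roll":0},{"tx":-7,"ty":0,"tz":0,"roll":0},{"tx":-11,"ty":0,"tz":0,"roll":0},{"tx":-15,"ty":0,"tz":0,"roll":0},{"tx":-19,"ty":0,"tz":0,"roll":0},{"tx":-21,"ty":0,"tz":0,"roll":0},{"tx":-21,"ty":0,"tz":0,"roll":0},{"tx":-21,"ty":0,"tz":0,"roll":0},{"tx":-19,"ty":0,"tz":0,"roll":0},{"tx":-15,"ty":0,"tz":0,"roll":0},{"tx":-11,"ty":0,"tz":0,"roll":0},{"tx":-7,"ty":0,"tz":0,"roll":0}]'
python3 -m handwheel '[{"tx":-3,"ty":0,"tz":4,"roll":0},{"tx":0,"ty":0,"tz":10,"roll":0},{"tx":0,"ty":0,"tz":15,"roll":0},{"tx":0,"ty":0,"tz":15,"roll":0},{"tx":0,"ty":0,"tz":11,"roll":0},{"tx":0,"ty":0,"tz":6,"roll":0},{"tx":0,"ty":0,"tz":2,"roll":0},{"tx":0,"ty":0,"tz":0,"roll":0},{"tx":0,"ty":0,"tz":0,"roll":0}]' - 25
```

```text
t: 16.6
tool_pos: [0.3605, 0.279, 0.2033]
tool_rot: [-3.137, 0.165, -0.0]
contact_force: [0.6, 0.3, -3.0]
opening: 0.0513
grip_force: 42.5
t: 17.35
tool_pos: [0.3597, 0.2794, 0.1409]
tool_rot: [-3.137, 0.167, -0.001]
contact_force: [0.6, -0.9, -2.8]
opening: 0.0511
grip_force: 42.5
```

```bash
python3 -m handwheel '[{"tx":0,"ty":0,"tz":2,"roll":0},{"tx":0,"ty":0,"tz":2,"roll":0},{"tx":0,"ty":0,"tz":2,"roll":0},{"tx":0,"ty":0,"tz":2,"roll":0},{"tx":0,"ty":0,"tz":2,"roll":0},{"tx":0,"ty":0,"tz":0,"roll":0}]' 44 25
python3 -m handwheel '[{"tx":0,"ty":0,"tz":2,"roll":0},{"tx":0,"ty":0,"tz":2,"roll":0},{"tx":0,"ty":0,"tz":2,"roll":0},{"tx":0,"ty":0,"tz":0,"roll":0}]'
```

```text
t: 17.85
tool_pos: [0.3599, 0.2801, 0.132]
tool_rot: [-3.135, 0.166, -0.003]
contact_force: [-2.0, 0.8, 4.4]
opening: 0.0515
grip_force: 43.3
t: 18.18
tool_pos: [0.3596, 0.2806, 0.1268]
tool_rot: [-3.134, 0.166, -0.001]
contact_force: [-6.5, 1.0, 8.5]
opening: 0.0514
grip_force: 44.3
```

```bash
cat >> h.py <<'E'
def pitch():
    o=ctrl.get_obs();M=R.from_rotvec(o['tool_rot']).as_matrix()
    im,d,K,E=grab('wrist');P=pts(d,K,E)
    q=(P-o['tool_pos'])@M; m=(d>0)&(abs(abs(q[...,1])-24)>-1)&(abs(abs(q[...,1])-.024)<.003)&(abs(q[...,0]-.06)<.035)&(q[...,2]>-.06)&(q[...,2]<.06)
    x,z=q[m][:,0],-q[m][:,2]
    if m.sum()<30: print('few',m.sum());return im
    k=np.ones(len(x),bool)
    for _ in range(8):
        c=np.polyfit(x[k],z[k],1);r=z-np.polyval(c,x);k=abs(r)<max(.003,1.5*np.median(abs(r)))
    print('pitch',np.arctan(c[0]).round(3),'c0',c[1].round(4),k.sum(),len(x));return im
E
python3 - <<'E'
from h import *
im=pitch();im2=grab('scene')[0]
save('k.png',np.hstack([cv2.resize(im,(400,300)),cv2.resize(im2[120:340,80:300],(400,300))]))
E
```

```text
pitch 0.104 c0 -0.0255 1884 2609
```

View pics/k.png

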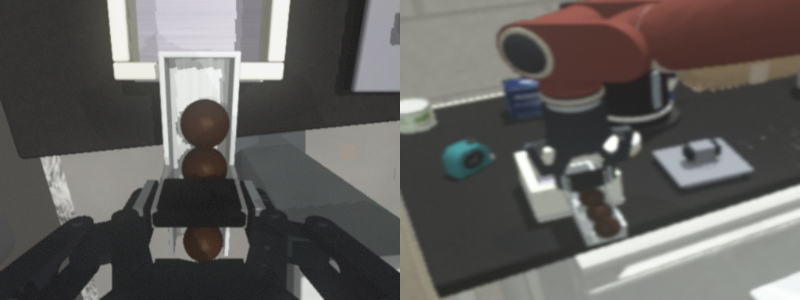

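The tray's closed end has lifted on the caddy rim, and the tilt is about 0.10 rad. The balls have rolled up to the lip but are all still in the tray.

```bash
python3 -m handwheel '[{"tx":0,"ty":0,"tz":1.5,"roll":0},{"tx":0,"ty":0,"tz":1.5,"roll":0},{"tx":0,"ty":0,"tz":1.5,"roll":0},{"tx":0,"ty":0,"tz":1.5,"roll":0},{"tx":0,"ty":0,"tz":0,"roll":0},{"tx":0,"ty":0,"tz":0,"roll":0}]'
python3 -c "
from h import *
pitch()"
```

```text
t: 18.78
tool_pos: [0.3589, 0.2809, 0.1212]
tool_rot: [-3.134, 0.166, 0.001]
contact_force: [-10.6, 1.6, 11.0]
opening: 0.0514
grip_force: 45.4
pitch 0.183 c0 -0.0252 2044 2919
```

```bash
python3 -m handwheel '[{"tx":0,"ty":0,"tz":-2,"roll":0},{"tx":0,"ty":0,"tz":-3,"roll":0},{"tx":0,"ty":0,"tz":-5,"roll":0},{"tx":0,"ty":0,"tz":-8,"roll":0},{"tx":0,"ty":0,"tz":-10,"roll":0},{"tx":0,"ty":0,"tz":-10,"roll":0},{"tx":0,"ty":0,"tz":-10,"roll":0},{"tx":0,"ty":0,"tz":-8,"roll":0},{"tx":0,"ty":0,"tz":-5,"roll":0},{"tx":0,"ty":0,"tz":-2,"roll":0},{"tx":0,"ty":0,"tz":0,"roll":0}]'
python3 -c "
from h import *
pitch();go(.553,.2595,.175,-.104)"
```

```text
t: 19.75
tool_pos: [0.3595, 0.2794, 0.182]
tool_rot: [-3.137, 0.167, -0.002]
contact_force: [-0.2, -0.1, -1.9]
opening: 0.0514
grip_force: 43.7
pitch 0.173 c0 -0.0252 2016 2891
t 19.80 d [194.9  -0.9   6.3] roll -0.002 down [ 0.  0. -1.] f [ 0.2 -0.2 -2.7] op 0.0514 grip 43.7
```

Tilt holds at 0.17 rad. Next I carry the tray over the mouth.

```bash
python3 -m handwheel '[{"tx":2,"ty":0,"tz":0,"roll":0},{"tx":4,"ty":0,"tz":0,"roll":0},{"tx":6,"ty":0,"tz":0,"roll":0},{"tx":8,"ty":0,"tz":0,"roll":0},{"tx":10,"ty":0,"tz":0,"roll":0},{"tx":12,"ty":0,"tz":0,"roll":0},{"tx":14,"ty":0,"tz":0,"roll":0},{"tx":16,"ty":0,"tz":0,"roll":0},{"tx":18,"ty":0,"tz":0,"roll":0},{"tx":20,"ty":0,"tz":0,"roll":0},{"tx":20,"ty":0,"tz":0,"roll":0},{"tx":20,"ty":0,"tz":0,"roll":0}]'
python3 -m handwheel '[{"tx":18,"ty":0,"tz":0,"roll":0},{"tx":13,"ty":0,"tz":0,"roll":0},{"tx":8,"ty":-1,"tz":0,"roll":0},{"tx":4,"ty":0,"tz":2,"roll":0},{"tx":2,"ty":0,"tz":5,"roll":0},{"tx":0,"ty":0,"tz":8,"roll":0},{"tx":0,"ty":0,"tz":10,"roll":0},{"tx":0,"ty":0,"tz":7,"roll":0},{"tx":0,"ty":0,"tz":4,"roll":0},{"tx":0,"ty":0,"tz":1,"roll":0},{"tx":0,"ty":0,"tz":0,"roll":0}]'
python3 - <<'E'
from h import *
pitch();go(.553,.2595,.1375,-.104)
E
```

```text
t: 20.8
tool_pos: [0.5104, 0.2628, 0.1809]
tool_rot: [3.137, -0.168, -0.0]
contact_force: [0.6, 0.8, -2.8]
opening: 0.051
grip_force: 43.7
t: 21.72
tool_pos: [0.5526, 0.2596, 0.1436]
tool_rot: [3.137, -0.166, -0.002]
contact_force: [-0.1, 0.0, -2.7]
opening: 0.051
grip_force: 43.7
pitch 0.174 c0 -0.0252 2003 2924
t 21.77 d [0.  0.2 6.8] roll -0.002 down [-0.  0. -1.] f [-0.   0.3 -3. ] op 0.0512 grip 43.7
```

```bash
python3 -m handwheel '[{"tx":0,"ty":0,"tz":2,"roll":0},{"tx":0,"ty":0,"tz":2,"roll":0},{"tx":-1,"ty":0,"tz":2,"roll":0},{"tx":-2,"ty":0,"tz":1,"roll":0},{"tx":-2,"ty":0,"tz":0,"roll":0},{"tx":0,"ty":0,"tz":0,"roll":0}]'
python3 -c "
from h import *
pitch()"
```

```text
t: 22.27
tool_pos: [0.5477, 0.2601, 0.1371]
tool_rot: [3.137, -0.166, -0.001]
contact_force: [0.7, 1.1, -3.7]
opening: 0.0516
grip_force: 43.7
pitch 0.172 c0 -0.0251 2022 2931
```

```bash
python3 -m handwheel '[{"tx":-1,"ty":0,"tz":1,"roll":0},{"tx":-2,"ty":0,"tz":1,"roll":0},{"tx":-2,"ty":0,"tz":1,"roll":0},{"tx":-2,"ty":0,"tz":1,"roll":0},{"tx":-2,"ty":0,"tz":1,"roll":0},{"tx":0,"ty":0,"tz":0,"roll":0}]'
python3 -c "
from h import *
pitch()"
```

```text
t: 22.82
tool_pos: [0.5397, 0.2613, 0.1332]
tool_rot: [-3.137, 0.166, -0.003]
contact_force: [1.2, 0.2, -0.4]
opening: 0.0514
grip_force: 44.1
pitch 0.176 c0 -0.0253 2021 2927
```

```bash
python3 -m handwheel '[{"tx":-2,"ty":0,"tz":1,"roll":0},{"tx":-2,"ty":0,"tz":1,"roll":0},{"tx":-2,"ty":0,"tz":1,"roll":0},{"tx":-2,"ty":0,"tz":1,"roll":0},{"tx":0,"ty":0,"tz":0,"roll":0}]'
python3 -c "
from h import *
pitch()"
```

```text
t: 23.28
tool_pos: [0.5342, 0.2625, 0.1321]
tool_rot: [-3.135, 0.167, -0.013]
contact_force: [3.0, -0.7, 8.4]
opening: 0.0513
grip_force: 45.0
pitch 0.181 c0 -0.0252 2043 2954
```

```bash
python3 -m handwheel '[{"tx":-3,"ty":0,"tz":0.5,"roll":0},{"tx":-3,"ty":0,"tz":0.5,"roll":0},{"tx":-3,"ty":0,"tz":0.5,"roll":0},{"tx":-3,"ty":0,"tz":0.5,"roll":0},{"tx":0,"ty":0,"tz":0,"roll":0}]'
python3 -c "
from h import *
pitch()"
```

```text
t: 23.75
tool_pos: [0.5217, 0.2639, 0.1297]
tool_rot: [-3.135, 0.166, -0.011]
contact_force: [1.2, -0.3, 8.5]
opening: 0.051
grip_force: 45.0
pitch 0.181 c0 -0.0252 2039 2950
```

```bash
python3 -m handwheel '[{"tx":-3,"ty":0,"tz":0,"roll":0},{"tx":-3,"ty":0,"tz":0,"roll":0},{"tx":-3,"ty":0,"tz":1,"roll":0},{"tx":-2,"ty":0,"tz":1,"roll":0},{"tx":-2,"ty":0,"tz":1,"roll":0},{"tx":0,"ty":0,"tz":0,"roll":0}]'
python3 -c "
from h import *
pitch()"
```

```text
t: 24.3
tool_pos: [0.5143, 0.2645, 0.1293]
tool_rot: [-3.135, 0.166, -0.033]
contact_force: [16.0, -3.9, 8.5]
opening: 0.0513
grip_force: 45.0
pitch 0.182 c0 -0.0253 2039 2938
```

```bash
python3 -m handwheel '[{"tx":-1,"ty":0,"tz":0.5,"roll":0},{"tx":-1,"ty":0,"tz":0.5,"roll":0},{"tx":-1,"ty":0,"tz":0.5,"roll":0},{"tx":0,"ty":0,"tz":0,"roll":0}]' 49 20
python3 -c "
from h import *
pitch();print(ctrl.get_obs()['wrist_torque'])"
```

```text
t: 24.68
tool_pos: [0.5133, 0.2648, 0.1295]
tool_rot: [-3.134, 0.167, -0.04]
contact_force: [18.9, -4.1, 11.6]
opening: 0.0515
grip_force: 45.3
pitch 0.189 c0 -0.0252 2087 2990
[-0.77383276 -3.42070222  0.12362038]
```

```bash
python3 -m handwheel '[{"tx":-2,"ty":0,"tz":0.5,"roll":0},{"tx":-2,"ty":0,"tz":0.5,"roll":0},{"tx":-2,"ty":0,"tz":0.5,"roll":0},{"tx":-2,"ty":0,"tz":0.5,"roll":0},{"tx":0,"ty":0,"tz":0,"roll":0}]'
python3 -c "
from h import *
save('m.png',pitch());print(ctrl.get_obs()['wrist_torque'])"
```

```text
t: 25.15
tool_pos: [0.5058, 0.2664, 0.1282]
tool_rot: [-3.132, 0.167, -0.042]
contact_force: [19.8, -2.4, 11.9]
opening: 0.0515
grip_force: 46.4
pitch 0.289 c0 -0.0262 2519 3684
[-0.51605275 -3.24372919  0.03391629]
```

View pics/m.png

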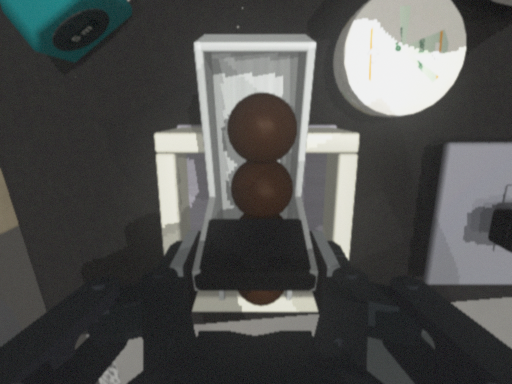

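The tilt is now about 0.3 rad. The first ball, at (262,290), sits behind the near rim, whose white strip is at row 300, and it is below the rim's top edge.

```bash
python3 -m handwheel '[{"tx":-1.5,"ty":0,"tz":1.5,"roll":0},{"tx":-1.5,"ty":0,"tz":1.5,"roll":0},{"tx":-1.5,"ty":0,"tz":1.5,"roll":0},{"tx":-1.5,"ty":0,"tz":1.5,"roll":0},{"tx":0,"ty":0,"tz":0,"roll":0}]'
python3 -c "
from h import *
pitch();print(ctrl.get_obs()['wrist_torque'])"
```

```text
t: 25.62
tool_pos: [0.4921, 0.2668, 0.1168]
tool_rot: [-3.134, 0.168, -0.009]
contact_force: [0.2, 2.2, 4.7]
opening: 0.0512
grip_force: 45.8
pitch 0.389 c0 -0.0282 2893 4792
[ 0.32958245 -0.40311497  0.08557489]
```

```bash
python3 -m handwheel '[{"tx":-2,"ty":0,"tz":0.5,"roll":0},{"tx":-2,"ty":0,"tz":1,"roll":0},{"tx":-2,"ty":0,"tz":1,"roll":0},{"tx":-2,"ty":0,"tz":1,"roll":0},{"tx":-2,"ty":0,"tz":1,"roll":0},{"tx":0,"ty":0,"tz":0,"roll":0}]'
python3 -c "
from h import *
pitch();print(ctrl.get_obs()['wrist_torque'])"
```

```text
t: 26.17
tool_pos: [0.4802, 0.2672, 0.1086]
tool_rot: [3.137, -0.166, 0.005]
contact_force: [7.9, 0.1, -0.9]
opening: 0.0513
grip_force: 45.1
pitch 0.521 c0 -0.0317 3009 4492
[ 0.00866089 -1.53617485 -0.02397489]
```

```bash
python3 -m handwheel '[{"tx":-2,"ty":0,"tz":0.5,"roll":0},{"tx":-2,"ty":0,"tz":0.5,"roll":0},{"tx":-2,"ty":0,"tz":0.5,"roll":0},{"tx":0,"ty":0,"tz":0,"roll":0}]'
python3 -m handwheel '[{"tx":2,"ty":0,"tz":-2,"roll":0},{"tx":3,"ty":0,"tz":-3,"roll":0},{"tx":4,"ty":0,"tz":-3,"roll":0},{"tx":4,"ty":0,"tz":-3,"roll":0},{"tx":5,"ty":0,"tz":-4,"roll":0},{"tx":5,"ty":0,"tz":-4,"roll":0},{"tx":5,"ty":0,"tz":-4,"roll":0},{"tx":5,"ty":0,"tz":-4,"roll":0},{"tx":5,"ty":0,"tz":-4,"roll":0},{"tx":3,"ty":0,"tz":-2,"roll":0},{"tx":0,"ty":0,"tz":0,"roll":0},{"tx":0,"ty":0,"tz":0,"roll":0}]'
python3 -c "
from h import *
save('n.png',pitch());print(ctrl.get_obs()['wrist_torque'])"
```

```text
t: 26.55
tool_pos: [0.474, 0.2677, 0.107]
tool_rot: [3.136, -0.166, 0.004]
contact_force: [7.1, -0.8, -1.6]
opening: 0.051
grip_force: 44.8
t: 27.55
tool_pos: [0.5146, 0.2637, 0.141]
tool_rot: [-3.137, 0.167, -0.0]
contact_force: [0.7, 0.6, -2.1]
opening: 0.0512
grip_force: 44.8
pitch 0.576 c0 -0.0337 3142 5637
[-0.01186676  0.00398822 -0.0198884 ]
```

View pics/n.png

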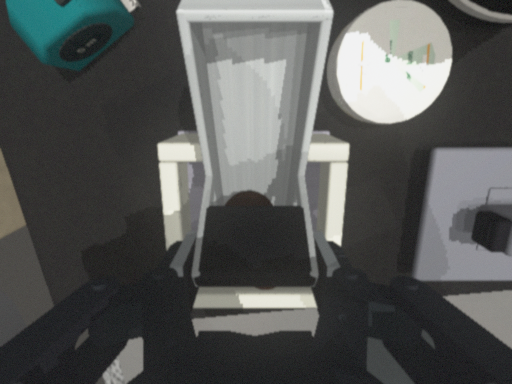

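The tray is tilted 0.58 rad and has poured. One ball still shows behind the handle at (250,200), probably queued behind the others, so I'll raise the lip to make room.

```bash
python3 -m handwheel '[{"tx":1,"ty":0,"tz":-3,"roll":0},{"tx":2,"ty":0,"tz":-5,"roll":0},{"tx":2,"ty":0,"tz":-5,"roll":0},{"tx":0,"ty":0,"tz":-3,"roll":0},{"tx":0,"ty":0,"tz":0,"roll":0},{"tx":0,"ty":0,"tz":0,"roll":0},{"tx":0,"ty":0,"tz":0,"roll":0},{"tx":0,"ty":0,"tz":0,"roll":0},{"tx":0,"ty":0,"tz":0,"roll":0},{"tx":0,"ty":0,"tz":0,"roll":0}]'
python3 - <<'E'
from h import *
im=pitch();hsv=cv2.cvtColor(im,cv2.COLOR_RGB2HSV)
def brown(im):
    h=cv2.cvtColor(im,cv2.COLOR_RGB2HSV);m=((h[...,0]<15)&(h[...,1]>70)&(h[...,2]>25)&(h[...,2]<150)).astype(np.uint8)
    n,_,s,c=cv2.connectedComponentsWithStats(m);return [(c[i].round(),s[i,4]) for i in range(1,n) if s[i,4]>25]
print('wrist',brown(im));t=grab('top')[0][150:270,90:230];print('top',brown(t));s=grab('scene')[0][120:340,80:300]
save('p.png',np.hstack([cv2.resize(im,(400,300)),cv2.resize(t,(400,343))[:300]]))
E
```

```text
t: 28.43
tool_pos: [0.5192, 0.2631, 0.1566]
tool_rot: [3.137, -0.167, -0.001]
contact_force: [0.1, 1.1, -1.4]
opening: 0.0514
grip_force: 44.8
pitch 0.576 c0 -0.0337 3128 5618
wrist []
top [(array([46., 76.]), np.int32(1673)), (array([16., 36.]), np.int32(605)), (array([ 8., 62.]), np.int32(52)), (array([26., 76.]), np.int32(109)), (array([  0., 110.]), np.int32(35))]
```

No ball is left in view in the tray. I'll lift it clear and carry it back.

```bash
python3 -m handwheel '[{"tx":0,"ty":0,"tz":-6,"roll":0},{"tx":0,"ty":0,"tz":-12,"roll":0},{"tx":0,"ty":0,"tz":-15,"roll":0},{"tx":0,"ty":0,"tz":-15,"roll":0},{"tx":0,"ty":6,"tz":-7,"roll":0},{"tx":-1,"ty":14,"tz":0,"roll":0},{"tx":-1,"ty":22,"tz":0,"roll":0},{"tx":-2,"ty":30,"tz":0,"roll":0},{"tx":-2,"ty":34,"tz":0,"roll":0},{"tx":-2,"ty":34,"tz":0,"roll":0},{"tx":-2,"ty":34,"tz":0,"roll":0},{"tx":-2,"ty":34,"tz":0,"roll":0}]'
python3 -m handwheel '[{"tx":-2,"ty":34,"tz":0,"roll":0},{"tx":-2,"ty":34,"tz":0,"roll":0},{"tx":-2,"ty":34,"tz":0,"roll":0},{"tx":-2,"ty":34,"tz":0,"roll":0},{"tx":-2,"ty":34,"tz":0,"roll":0},{"tx":-2,"ty":34,"tz":0,"roll":0},{"tx":-2,"ty":30,"tz":0,"roll":0},{"tx":-1,"ty":22,"tz":0,"roll":0},{"tx":0,"ty":12,"tz":0,"roll":0},{"tx":0,"ty":3,"tz":0,"roll":0},{"tx":0,"ty":0,"tz":0,"roll":0},{"tx":0,"ty":0,"tz":0,"roll":0}]'
python3 - <<'E'
from h import *
go(.445,-.2095,.095,-.104);pitch()
im,d,K,E=grab('top');P=pts(d,K,E);z=P[...,2]
m=(np.hypot(P[...,0]-.4935,P[...,1]-.2655)<.09)&(d>0)
h=cv2.cvtColor(im,cv2.COLOR_RGB2HSV);b=m&(h[...,0]<15)&(h[...,1]>70)&(h[...,2]<160)
n,l,s,c=cv2.connectedComponentsWithStats(b.astype(np.uint8))
for i in range(1,n):
    if s[i,4]>8: print(s[i],P[l==i].mean(0).round(3),z[l==i].max().round(3))
r=im[185:250,110:195];cs=cv2.HoughCircles(cv2.cvtColor(cv2.resize(r,None,fx=4,fy=4,interpolation=2),cv2.COLOR_RGB2GRAY),cv2.HOUGH_GRADIENT,1,36,param1=80,param2=15,minRadius=22,maxRadius=36);print(cs)
E
```

```text
t: 29.58
tool_pos: [0.4839, 0.0553, 0.211]
tool_rot: [3.137, -0.167, -0.002]
contact_force: [0.4, -0.3, -1.9]
opening: 0.0512
grip_force: 44.8
t: 30.58
tool_pos: [0.4416, -0.2094, 0.2115]
tool_rot: [-3.136, 0.166, 0.001]
contact_force: [-0.7, 0.1, -2.4]
opening: 0.0513
grip_force: 44.8
t 30.58 d [  3.5  -0.2 116.5] roll -0.002 down [-0.     0.001 -1.   ] f [-0.7  0.1 -2.4] op 0.0513 grip 44.8
pitch 0.575 c0 -0.0336 3141 5645
[154 196  11  11  97] [0.533 0.255 0.036] 0.043
[133 223  11   8  66] [0.461 0.307 0.037] 0.044
[150 226  17   8  86] [0.454 0.254 0.037] 0.044
[[[197.5  64.5  25.2]
  [114.5 174.5  25.7]
  [181.5 183.5  24.6]]]
```

Run:
```python
from h import *
im,d,K,E=grab('top');P=pts(d,K,E);z=P[...,2]
h=cv2.cvtColor(im,cv2.COLOR_RGB2HSV);b=(d>0)&(h[...,0]<15)&(h[...,1]>70)&(h[...,2]<160)
for r in range(218,242): print(''.join('#' if b[r,c] else '.' for c in range(122,185)),' '.join('%2d'%(1000*z[r,c]) for c in range(146,172,2)))
```

```text
............................................................... 14 12 14 12 12 13 13 17 12 12 11 11 76
............................................................... 15 16 13 14 13 13 14 15  8 17 14 13 79
............................................................... 17 12 13 17 13 17 15 11 11 11 12 14 79
............................................................... 17 15 14 10 15 11 15 14 15 10 18 11 79
............................................................... 16 14 15 12 15 13 19 17 14 13 12 13 77
...............###............................................. 12 14 16 14 15 12 17 10 12 12 14 15 80
.............#######........................................... 12 12 14 13 10 13 16 13 18 13 16 14 81
............#########.......................................... 15 13 14 29 39 34 27 11 11 16 13 27 81
...........###########.........#####........................... 19 14 13 36 36 34 33 24 15 14 33 37 82
...........###########.......#########......#.................. 12  8 32 34 41 37 37 29 13 33 34 77 82
...........###########.......#########....###.................. 14 14 
[... 673 characters left out ...]
........................................... 75 82 83 81 77 82 82 81 81 79 77 81 78
............................................................... 78 78 78 78 81 80 79 78 81 76 81 78 80
............................................................... 70 77 79 81 81 84 77 83 79 78 83 78 81
............................................................... 19 34 45 56 72 75 77 81 79 81 79 79 82
...............................................................  0 14 14 14 17 31 40 56 67 77 80 76 81
...............................................................  0  0  0 -1  0 16 13 13 18 29 43 49 67
...............................................................  4 -2  0 -3  0  3  0  2  1 17 15 14 19
```

The top view confirms four separate balls in the caddy; the one in the right-hand corner is partly hidden by the rim. Next I set the tray down, levelling it by swinging it about its lip on the worktop.

```bash
python3 -m handwheel '[{"tx":1,"ty":0,"tz":8,"roll":0},{"tx":1,"ty":0,"tz":16,"roll":0},{"tx":1,"ty":0,"tz":22,"roll":0},{"tx":0,"ty":0,"tz":22,"roll":0},{"tx":0,"ty":0,"tz":20,"roll":0},{"tx":0,"ty":0,"tz":14,"roll":0},{"tx":0,"ty":0,"tz":8,"roll":0},{"tx":0,"ty":0,"tz":5,"roll":0},{"tx":0,"ty":0,"tz":3,"roll":0},{"tx":0,"ty":0,"tz":0,"roll":0},{"tx":0,"ty":0,"tz":0,"roll":0}]'
python3 -m handwheel '[{"tx":0,"ty":0,"tz":2,"roll":0},{"tx":0,"ty":0,"tz":2,"roll":0},{"tx":2,"ty":0,"tz":2,"roll":0},{"tx":3,"ty":0,"tz":2,"roll":0},{"tx":3,"ty":0,"tz":2,"roll":0},{"tx":0,"ty":0,"tz":0,"roll":0}]'
python3 -c "
from h import *
pitch()"
```

```text
t: 31.65
tool_pos: [0.4453, -0.2108, 0.0947]
tool_rot: [3.136, -0.166, 0.002]
contact_force: [-0.2, -0.5, -1.9]
opening: 0.0518
grip_force: 44.8
t: 32.15
tool_pos: [0.4535, -0.2117, 0.0844]
tool_rot: [3.137, -0.166, 0.001]
contact_force: [-0.6, 0.2, 1.9]
opening: 0.0512
grip_force: 45.3
pitch 0.549 c0 -0.0327 3030 5327
```

```bash
python3 -m handwheel '[{"tx":6,"ty":0,"tz":2.4,"roll":0},{"tx":6,"ty":0,"tz":2.7,"roll":0},{"tx":6,"ty":0,"tz":3,"roll":0},{"tx":6,"ty":0,"tz":3.3,"roll":0},{"tx":6,"ty":0,"tz":3.6,"roll":0},{"tx":0,"ty":0,"tz":0,"roll":0}]'
python3 -c "
from h import *
pitch()"
```

```text
t: 32.7
tool_pos: [0.4846, -0.2152, 0.0699]
tool_rot: [3.136, -0.166, 0.005]
contact_force: [1.4, 0.7, 4.1]
opening: 0.0509
grip_force: 46.9
pitch 0.245 c0 -0.0252 2440 3746
```

```bash
python3 -m handwheel '[{"tx":5,"ty":0,"tz":3.6,"roll":0},{"tx":5,"ty":0,"tz":4,"roll":0},{"tx":5,"ty":0,"tz":4,"roll":0},{"tx":2,"ty":0,"tz":2,"roll":0},{"tx":0,"ty":0,"tz":0,"roll":0},{"tx":0,"ty":0,"tz":0,"roll":0}]'
python3 -c "
from h import *
pitch()"
```

```text
t: 33.25
tool_pos: [0.5011, -0.217, 0.0565]
tool_rot: [3.136, -0.167, 0.006]
contact_force: [3.1, 0.2, 5.6]
opening: 0.0516
grip_force: 47.0
pitch 0.057 c0 -0.0234 1889 2897
```

```bash
python3 -m handwheel '[{"tx":1,"ty":0,"tz":1,"roll":0},{"tx":1,"ty":0,"tz":1,"roll":0},{"tx":1,"ty":0,"tz":1,"roll":0},{"tx":0,"ty":0,"tz":1,"roll":0},{"tx":0,"ty":0,"tz":0,"roll":0}]'
python3 -c "
from h import *
pitch()"
```

```text
t: 33.72
tool_pos: [0.5041, -0.2175, 0.0528]
tool_rot: [3.136, -0.167, 0.007]
contact_force: [4.1, 0.2, 5.6]
opening: 0.0514
grip_force: 47.3
pitch 0.009 c0 -0.0231 1777 2823
```

```bash
python3 -m handwheel '[{"tx":0.5,"ty":0,"tz":1,"roll":0},{"tx":0,"ty":0,"tz":0.5,"roll":0},{"tx":0,"ty":0,"tz":0,"roll":0}]'
python3 -c "
from h import *
pitch()"
python3 -m handwheel '[{"tx":0,"ty":0,"tz":0,"roll":0},{"tx":0,"ty":0,"tz":0,"roll":0},{"tx":0,"ty":0,"tz":0,"roll":0},{"tx":0,"ty":0,"tz":0,"roll":0},{"tx":0,"ty":0,"tz":-3,"roll":0},{"tx":0,"ty":0,"tz":-10,"roll":0},{"tx":0,"ty":0,"tz":-25,"roll":0},{"tx":0,"ty":0,"tz":-38,"roll":0},{"tx":0,"ty":0,"tz":-38,"roll":0},{"tx":0,"ty":0,"tz":-38,"roll":0},{"tx":0,"ty":0,"tz":-10,"roll":0},{"tx":0,"ty":0,"tz":0,"roll":0}]' 85
python3 - <<'E'
from h import *
im,d,K,E=grab('wrist');P=pts(d,K,E);z=P[...,2]
m=(np.hypot(P[...,0]-.505,P[...,1]+.2175)<.095)&(z>.02)&(z<.04)&(d>0)
print(cv2.minAreaRect(P[m][:,:2].astype(np.float32)),np.median(z[m]),np.polyfit(P[m][:,0],z[m],1))
m=(np.hypot(P[...,0]-.505,P[...,1]+.2175)<.06)&(z>.07)&(z<.1)&(d>0)
print('handle',cv2.minAreaRect(P[m][:,:2].astype(np.float32)),np.median(z[m]))
im,d,K,E=grab('top');P=pts(d,K,E);z=P[...,2]
for n,u,v in(('tin',201,179),('mug',388,193),('jar',395,145)):
    print(n,np.median(P[v-2:v+3,u-2:u+3].reshape(-1,3),0).round(3))
m=(np.hypot(P[...,0]-.461,P[...,1]-.05)<.12)&(z>.015)&(z<.035)&(d>0);print('lid',cv2.minAreaRect(P[m][:,:2].astype(np.float32)),np.median(z[m]))
o=ctrl.get_obs();print(o['tool_pos'],o['t'])
E
```

```text
t: 34.02
tool_pos: [0.5049, -0.2177, 0.0517]
tool_rot: [3.135, -0.167, 0.008]
contact_force: [3.7, 0.4, 6.5]
opening: 0.0509
grip_force: 47.4
pitch -0.004 c0 -0.0231 1734 2803
t: 35.07
tool_pos: [0.5052, -0.2181, 0.2179]
tool_rot: [3.132, -0.166, 0.014]
contact_force: [0.4, -1.4, -0.5]
opening: 0.0852
grip_force: 0.0
((0.506903350353241, -0.21894322335720062), (0.05204426869750023, 0.1678173542022705), 83.71280670166016) 0.02860728203153423 [-0.00196113  0.02929027]
handle ((0.5070769786834717, -0.21906732022762299), (0.05161558464169502, 0.012267577461898327), 83.93647766113281) 0.0842449540658991
tin [0.597 0.143 0.033]
mug [ 0.464 -0.227  0.521]
jar [ 0.658 -0.356  0.164]
lid ((0.46006104350090027, 0.04745481535792351), (0.12997832894325256, 0.12978877127170563), 84.23725128173828) 0.02515612902134534
[ 0.50269663 -0.21670369  0.21162377] 35.1667
```

The tray stands upright and empty, the lid lies flat, and the tin and jar have not moved. The arm hides the mug, but nothing came near it.

```bash
python3 -c "
from station import ctrl
print(ctrl.finish_job())"
```

```text
the job is handed in; nothing more can be done
None
```

The job is handed in at about 35 s, well under the 67 s limit: the lid lies flat on the worktop, all four balls are in the caddy and the empty tray stands upright; the tin and jar have not moved, and the mug was hidden from the last camera check but nothing went near it.

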